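Open the cold water and set the warm mark

ROBOT

A 6-joint arm with a two-finger parallel gripper is mounted at the origin on the work surface. World frame = base frame: x ahead of the robot, y to its left, z up, the work surface at z = 0. Lengths are in m, angles in rad, forces in N, time in s.
With the tool pointing down it reaches from about 0.25 to 0.775 m from the base axis. Payload 4 kg.
Tool frame: the origin (TCP) lies between the finger pads; the fingertips stand 14 mm ahead of it and the grasp point (between the pads) lies 5 mm behind it (tip_reach is the distance from the TCP to the fingertips, in m); z points along the fingers, y is the line along which they close (so a half turn about z gives the same grasp; the last joint's range is limited). The gripper opens to 94 mm and grips with 3 to 60 N. Pads are 16 mm wide; open, the fingers measure 119 mm over their backs; the gripper's body (75 mm by 177 mm) begins 78 mm behind the grasp point.
Start: joints at [-1.25, 0.087, 1.371, -0, 1.684, -0.103], TCP at [0.226, -0.501, 0.22] pointing down, gripper open.
Joint ranges: [-3.1, 3.1], [-0.76, 2.03], [0.27, 2.55], [-1.08, 4.22], [0.17, 2.65], [-2.57, 2.57]. Speed limits (rad/s): [2.79, 2.79, 3.14, 3.14, 3.14, 3.14].

INTERFACE

Orientations are given as [roll, pitch, yaw] about the fixed x, y, z axes, in that order (R = Rz(yaw) Ry(pitch) Rx(roll)).
In Python, from bench import * gives the robot as it stands. The module is installed in compiled form; this text tells all that it offers.
- The arm moves only by the tool servo_tool, never from a script. Its argument "targets" is a list of rows, each a list of 4 numbers: the shift along the tool's x, y, z in cm, then the turn about the tool's z in degrees. A call has 1 to 8 rows; each row is the pose to reach, as a shift and turn from the pose commanded when the call began, along the tool's axes at that moment; what a row does not reach only later rows make up. A row lasts 1/8 s, in which the tool goes at most 62.5 mm and 10.7 degrees, less where a joint would pass 70% of its speed; a pose out of reach is approached as far as the arm can. A call with a gripper value outside its range is refused whole. "claw" is the closure in counts, from 0 (fully open) to 255 (shut), set as the call begins (left out, the last holds). The fingers move at their own pace and stop on an object; the grip force is fixed at half the most. Time passes only in rows, so rows that repeat a pose let the fingers close. It gives the time, the measured TCP pose, the force, the opening and the grip force at its end, in the units of the state.
- get_obs(): the state, without advancing time (a new reading comes with each control period).
- snapshot(name): name is "side" or "top"; returns the picture (384x512x3 uint8, blue, green, red); there is no depth.
- camera_model(name): a dict with "camera_matrix" (3x3 intrinsics, pixels), "camera_from_world" (4x4, takes a point from world to camera coordinates). Camera axes: x right, y up, looking along -z (the intrinsics and any distortion apply to the point x, -y, -z); pixel columns grow to the right and rows downward; lengths in m; the calibration is good to about 2 mm. A picture is of the moment at which its call begins. camera_model takes no time and is no camera call.
- close_job(): hands the job in; it is judged then, once.
The state is a dict: "time": time; "joint_positions": joint angles; "qvel": joint speeds; "joint_torque": joint torques, N m; "tool_pos": TCP position; "ee_rot": TCP orientation; "wrist_force": force on the tool from outside, world axes, zero at the start; "wrist_torque": the same for the moment, N m; "width": finger opening in m; "finger_force": force on a finger pad.
Only numpy, scipy, OpenCV 4.12 (cv2) and the standard library are available. Lean on these libraries where they do the work, as an engineer would, in place of code of your own. Each camera call takes 0.05 s, during which the arm holds its last target. There are 200 camera calls.

TASK

Get the laundry's water supply ready for a warm wash: with your fingertip, gently push the blue (cold water) lever round until it is fully open, lying along its pipe against its stop, and then push the mixing valve's pointer round until its orange tip points at the green tab. Only push the handles: do not pinch them or pull them up off their stems. Leave the red lever fully open as it is, leave the jar, cup and bottle standing where they are, and let go of everything at the end.

Things in the scene. Friction and masses are not known exactly. Their poses are not given: they have to be found in the camera images.
- blue_valve: Cold water valve, fixed to the counter: white base plate 64 x 170 mm, copper pipe along the body's y axis (pipe centre 40 mm up, top of the pipe 49 mm, brass body up to 60 mm) and a flat blue lever on top. Origin: centre of the plate's underside, on the counter, under the lever's axis. The valve may stand in any of three places and is turned by up to 0.5 rad.
- blue_axis (a point): The blue lever's axis. Point on the vertical turning axis, 85 mm above the counter (mid height of the arm).
- blue_tip (a point): Point on the blue lever's centre line 90 mm from its axis, at mid height (85 mm above the counter). The lever is 18 mm wide, 14 mm thick (78 to 92 mm above the counter) and ends 96 mm from the axis; its hub has 15 mm radius and the stem ends 100 mm up. The handle is pushed on its stem from above: pulled up with more than about 6 N it rises, which is not wanted.
- blue_lever (a joint): Angle of the blue lever about the vertical axis, rad, growing anticlockwise seen from above: 0 = shut, lever across the pipe along the valve's +x; 1.571 = fully open against its stop, lever along the valve's +y. It stays where it is left; turning takes about 0.16 N m (some 2.5 N at 70 mm). Starts at 0 to 0.5.
- red_valve: Hot water valve, fixed to the counter: white base plate 64 x 170 mm, copper pipe along the body's y axis (pipe centre 40 mm up, top of the pipe 49 mm, brass body up to 60 mm) and a flat red lever on top. Origin: centre of the plate's underside, on the counter, under the lever's axis. The valve may stand in any of three places and is turned by up to 0.5 rad. To be left alone.
- red_tip (a point): Point on the red lever's centre line 90 mm from its axis, at mid height (85 mm above the counter). The lever is 18 mm wide, 14 mm thick (78 to 92 mm above the counter) and ends 96 mm from the axis; its hub has 15 mm radius and the stem ends 100 mm up. 
- red_lever (a joint): Angle of the red lever about the vertical axis, rad, growing anticlockwise seen from above: 0 = shut, lever across the pipe along the valve's +x; 1.571 = fully open against its stop, lever along the valve's +y. It stays where it is left; turning takes about 0.16 N m (some 2.5 N at 70 mm). Starts fully open and must stay so.
- mixer: Mixing valve, fixed to the counter: steel foot carrying a white round dial of 112 mm radius whose top is 40 mm above the counter, with black ticks, a green tab near its rim and a black pointer with an orange tip above it. Origin: on the counter under the pointer's axis; the dial's middle faces the body's +x. It may stand in any of the three places and is turned by up to 0.5 rad.
- mixer_axis (a point): The pointer's axis. Point on the vertical turning axis, 85 mm above the counter (mid height of the arm).
- pointer_tip (a point): Point at the end of the pointer's orange tip, on its centre line 90 mm from the axis, 85 mm above the counter. The pointer arm is 18 mm wide out to 78 mm from the axis, then the orange tip is 8 mm wide; 14 mm thick (78 to 92 mm above the counter); hub radius 19 mm, up to 96 mm. The handle is pushed on its stem from above: pulled up with more than about 6 N it rises, which is not wanted.
- pointer (a joint): Angle of the pointer, rad, anticlockwise seen from above, 0 = along the mixer's +x; stops at -1.3 and 1.3. Starts at 0.7 to 1.2, always anticlockwise of the tab by 0.5 or more. It stays where it is left; turning takes about 0.14 N m (2 N at 70 mm).
- tab_mark (a point): Where the pointer's tip should stand over: the tab's centre line, 90 mm from the mixer's axis, on the tab's top 52 mm above the counter. The green tab is 18 mm wide along the dial's rim, 20 mm long (91 to 111 mm from the axis) and 12 mm high; it is set anew each time and cannot be moved by the robot.
- tab (a joint): Angle of the green tab about the mixer's axis, measured like the pointer's; from -1.0 to 0.2, constant during a run.
- jar: Loose jar with a yellow cap, 56 mm across, 75 mm tall; origin at the centre of its underside. A bystander.
- cup: Loose orange measuring cup, 64 mm across at the rim, 65 mm tall; origin at the centre of its underside. A bystander.
- bottle: Loose blue bottle with a white cap, 60 mm across, 120 mm tall; origin at the centre of its underside. A bystander.
Things that resemble listed ones, but are neither listed nor needed, are in the scene too. Of the things like the mixer, leave any that is turquoise; of the rest the larger one is meant.

How it is judged:
By the outcome, as a careful person would: the job done as asked, in the order asked, and still so for the second after the job is handed in, with the robot touching nothing.
It also fails if it takes over 64 s, if anything falls off the work surface, if the arm or the gripper's body presses on something with over 40 N, if the wrist force passes 120 N, or if a joint passes its speed limit or range.

## Working session

There is one attempt and no reset: what is moved stays moved. The work goes in short steps, Python scripts to look and compute and a tool call to move; the robot and the scene stay as the last step left them, time stands still between calls to the robot, and variables do not carry over. Pictures are saved under pics/ and viewed, at most 10 in all, crops included, and the job is handed in when it is done.

Besides the shell and the picture viewer there is one more tool, called after "Emit:" as name(argument=value, ...), one argument or row to a line, values as JSON. servo_tool: Moves the arm, as the interface text tells. Its arguments: {"type":"object","properties":{"targets":{"type":"array"},"claw":{"type":"number"}},"required":["targets"]}

```bash
mkdir -p pics
cat > h.py <<'E'
from bench import *
import numpy as np, cv2
def ray(cam,u,v):
    m=camera_model(cam);K=np.array(m["camera_matrix"]);T=np.array(m["camera_from_world"])
    d=m.get("distortion",m.get("dist_coeffs"))
    p=cv2.undistortPoints(np.array([[[u,v]]],float),K,None if d is None else np.array(d,float))[0,0]
    c=np.array([p[0],-p[1],-1]);R=T[:3,:3]
    return -R.T@T[:3,3],R.T@c
def at(cam,u,v,z):
    o,d=ray(cam,u,v);return (o+d*(z-o[2])/d[2]).round(4)
E
python3 - <<'E'
from h import *
for c in("top","side"):
    im=snapshot(c);cv2.imwrite(f"pics/{c}0.png",im);m=camera_model(c);print(m.keys(),ray(c,256,192))
    print(m["camera_matrix"])
t=cv2.imread("pics/top0.png");s=cv2.imread("pics/side0.png")
cv2.imwrite("pics/top0b.png",cv2.resize(t,(800,600),interpolation=cv2.INTER_CUBIC))
cv2.imwrite("pics/side0b.png",cv2.resize(s,(800,600),interpolation=cv2.INTER_CUBIC))
print(get_obs())
E
```

```text
dict_keys(['camera_matrix', 'camera_from_world']) (array([ 0.45388293, -0.0123181 ,  1.14327054]), array([ 0.1049462 , -0.03374088, -0.99410859]))
[[446.59449108   0.         247.23579365]
 [  0.         446.59449108 190.05764531]
 [  0.           0.           1.        ]]
dict_keys(['camera_matrix', 'camera_from_world']) (array([0.33058909, 0.59847913, 0.81756962]), array([ 0.22805119, -0.62633709, -0.74553853]))
[[392.08415896   0.         251.50978298]
 [  0.         392.08415896 192.56059392]
 [  0.           0.           1.        ]]
{'time': 0.1, 'joint_positions': array([-1.25006711e+00,  8.78925176e-02,  1.37209768e+00,  1.47960724e-05,
        1.68361150e+00, -1.03100836e-01]), 'qvel': array([ 0.00082357, -0.00119138, -0.00384044,  0.00074434,  0.00085315,
       -0.00042781]), 'joint_torque': array([ 2.98977095e-03, -3.41254306e+01, -3.03301048e+01,  7.21321022e-02,
        3.05171055e-02, -9.96008430e-05]), 'tool_pos': array([ 0.22604098, -0.50088787,  0.21841772]), 'ee_rot': array([-3.13959579e+00, -2.21394340e-04,  4.23831488e-01]), 'wrist_force': array([-0.02452266, -0.56234695, -0.22694811]), 'wrist_torque': array([-0.02882532, -0.0367458 , -0.02556379]), 'finger_force': 0.0, 'width': 0.09429783959532236}
```

View pics/top0b.png

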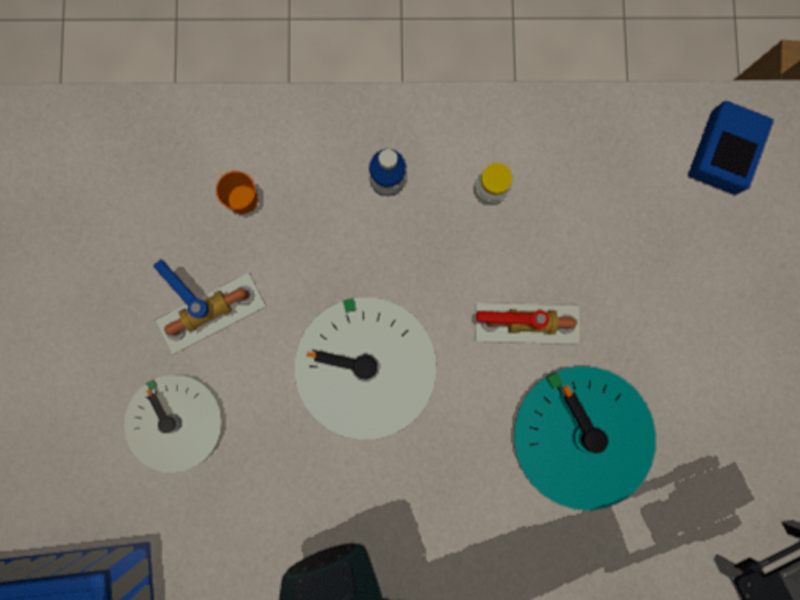

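View pics/side0b.png

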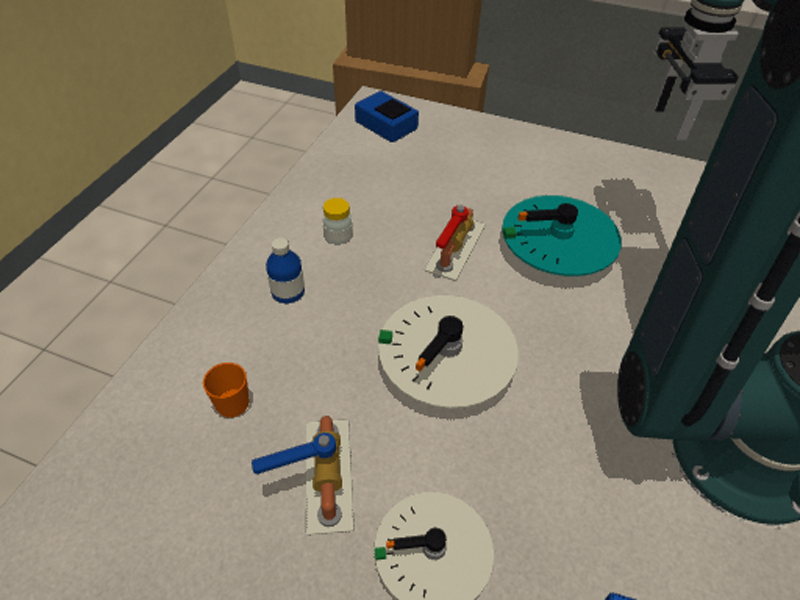

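The top view shows a blue lever at (198,308) and three dials: small white at (167,424), large white at (365,367) and turquoise at (595,440). The turquoise one is excluded, so the larger white dial is meant. The blue box at upper right and the blue bottle aren't levers. I'll check the choice in one close crop.

Run:
```python
import cv2
t=cv2.imread("pics/top0.png")
c=t[155:290,90:290]
cv2.imwrite("pics/crop1.png",cv2.resize(c,None,fx=4,fy=4,interpolation=cv2.INTER_CUBIC))
```

```text
(no output)
```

View pics/crop1.png

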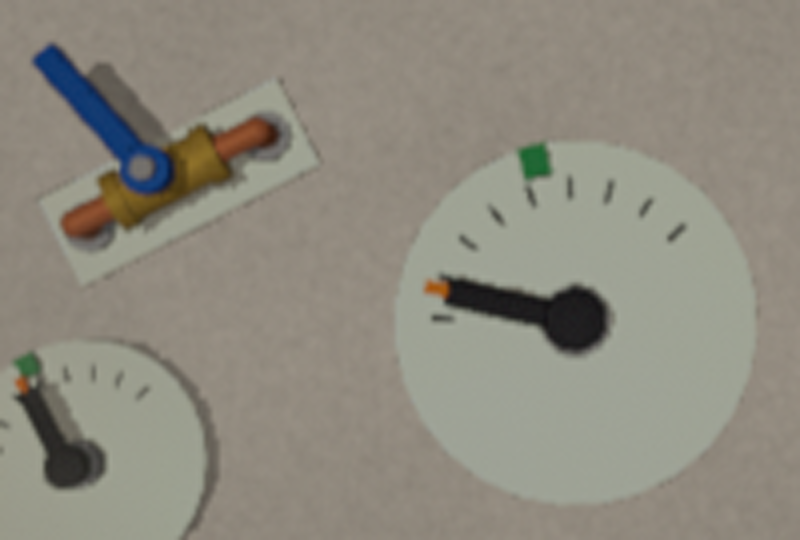

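The crop confirms it. The blue lever's stem is at (143,166) and its end at (46,55). The large white dial has its hub at (575,319), orange tip at (424,287) and green tab at (535,161).

Run:
```python
from h import *
P=lambda x,y,z: at("top",90+(x-1.5)/4,155+(y-1.5)/4,z)
b=P(143,166,.1);e=P(46,55,.092);print("blue",b,e,np.linalg.norm((e-b)[:2]),np.arctan2(*(e-b)[1::-1]))
c=[P(*q,.004) for q in((38,204),(280,78),(322,160),(84,286))];print(c,np.mean(c,0))
d=c[0]-c[1];d2=c[3]-c[2];print(np.linalg.norm(d),np.linalg.norm(d2),np.linalg.norm(c[0]-c[3]),[np.arctan2(*q[1::-1])-np.pi/2 for q in(d,d2)])
m=P(575,319,.096);t=P(424,287,.090);g=P(535,161,.052);D=P(576,322.5,.04)
print("mix",m,D,t,g)
for q in(t,g):
  for o in (m,D): w=(q-o)[:2];print(np.linalg.norm(w),np.arctan2(w[1],w[0]))
S=lambda u,v,z:at("side",u*.64,v*.64,z)
print("side: hub",S(324,440,.1),"lever end",S(254,466,.09),"mixhub",S(452,325,.096),"tip",S(420,367,.09),"tab",S(386,337,.052))
for n,u,v,z in(("bottle",388,157,.12),("cup",237,189,.065),("jar",497,178,.075)):print(n,at("top",u*.64,v*.64,z))
```

```text
blue [0.5571 0.258  0.1   ] [0.6245 0.3186 0.092 ] 0.09063729916540983 0.7323230565580512
[array([0.5429, 0.3489, 0.004 ]), array([0.6226, 0.1962, 0.004 ]), array([0.5694, 0.1688, 0.004 ]), array([0.4905, 0.3186, 0.004 ])] [0.55635  0.258125 0.004   ]
0.17224801885653138 0.16930815101465138 0.060529744754128985 [np.float64(0.48104393231445286), np.float64(0.4847805258587736)]
mix [0.4655 0.0062 0.096 ] [0.464  0.0066 0.04  ] [0.4852 0.0948 0.09  ] [0.5627 0.0308 0.052 ]
0.09076370419942104 1.3520078780534548
0.09071207196398945 1.3349083223330922
0.10026464980241037 0.24788141259376392
0.10162347169822526 0.24044408800240882
side: hub [0.5519 0.2613 0.1   ] lever end [0.6211 0.3239 0.09  ] mixhub [0.4593 0.0093 0.096 ] tip [0.4785 0.0974 0.09  ] tab [0.5564 0.0373 0.052 ]
bottle [ 0.779  -0.0317  0.12  ]
cup [0.7461 0.206  0.065 ]
jar [ 0.7583 -0.2036  0.075 ]
```

```bash
cat >> h.py <<'E'
import json
def plan(start,ts):
    "start,(x,y,z,yaw rad) targets -> rows in tool axes; prints rows and resulting last commanded pose"
    x,y,z,w=start;R=np.array([[np.cos(w),np.sin(w),0],[np.sin(w),-np.cos(w),0],[0,0,-1]])
    rows=[[*np.round(100*R.T@(np.array(t[:3])-start[:3]),2).tolist(),round(float(-np.degrees(t[3]-w)),1)] for t in ts]
    l=rows[-1];p=np.array(start[:3])+R@np.array(l[:3])/100
    print(json.dumps(rows));end=[*p.tolist(),w-np.radians(l[3])];print("end",np.round(end,4).tolist());return end
def lin(a,b,n): return [list(np.array(a)+(np.array(b)-a)*i/n) for i in range(1,n+1)]
BA=np.array([.556,.259])
def push(ax,ang,r,off,z,yawoff=0): # off>0: clockwise side of the arm
    p=ax+r*np.array([np.cos(ang),np.sin(ang)])+off*np.array([np.sin(ang),-np.cos(ang)]);return [*p,z,ang+yawoff]
E
python3 - <<'E'
from h import *
s=[.226,-.501,.22,.424];t=push(BA,.73,.07,.045,.22)
L=lin(s,t,16);e=plan(s,L[:8]);e=plan(e,L[8:])
E
```

```text
[[4.34, -3.34, 0.0, -1.1], [8.67, -6.69, 0.0, -2.2], [13.01, -10.03, 0.0, -3.3], [17.34, -13.38, 0.0, -4.4], [21.68, -16.72, 0.0, -5.5], [26.02, -20.07, 0.0, -6.6], [30.35, -23.41, 0.0, -7.7], [34.69, -26.76, 0.0, -8.8]]
end [0.4321, -0.1144, 0.22, 0.5776]
[[4.79, -2.64, 0.0, -1.1], [9.59, -5.28, 0.0, -2.2], [14.39, -7.92, 0.0, -3.3], [19.18, -10.56, 0.0, -4.3], [23.98, -13.2, 0.0, -5.4], [28.78, -15.85, 0.0, -6.5], [33.57, -18.49, 0.0, -7.6], [38.37, -21.13, 0.0, -8.7]]
end [0.6382, 0.2721, 0.22, 0.7294]
```

Emit:
servo_tool(
  targets=[
    [4.34, -3.34, 0, -1.1],
    [8.67, -6.69, 0, -2.2],
    [13.0, -10.0, 0, -3.3],
    [17.3, -13.4, 0, -4.4],
    [21.7, -16.7, 0, -5.5],
    [26.0, -20.1, 0, -6.6],
    [30.4, -23.4, 0, -7.7],
    [34.7, -26.8, 0, -8.8],
  ],
  claw=255,
)

```text
time: 1.1
tool_pos: [0.4326, -0.1126, 0.2191]
ee_rot: [-3.142, 0.0, 0.578]
wrist_force: [0.3, -0.2, -0.6]
width: 0.0173
finger_force: 0.0
```

Emit:
servo_tool(
  targets=[
    [4.8, -2.6, 0, -1.1],
    [9.6, -5.3, 0, -2.2],
    [14.4, -7.9, 0, -3.3],
    [19.2, -10.6, 0, -4.3],
    [24.0, -13.2, 0, -5.4],
    [28.8, -15.8, 0, -6.5],
    [33.6, -18.5, 0, -7.6],
    [38.4, -21.1, 0, -8.7],
  ],
)

```text
time: 2.1
tool_pos: [0.6393, 0.2736, 0.2187]
ee_rot: [-3.141, 0.001, 0.73]
wrist_force: [1.5, -0.6, 0.6]
width: 0.0006
finger_force: 0.0
```

Emit:
servo_tool(
  targets=[
    [0, 0, 0, 0],
    [0, 0, 0, 0],
    [0, 0, 4, 0],
    [0, 0, 8, 0],
    [0, 0, 8, 0],
  ],
)

```text
time: 2.72
tool_pos: [0.6362, 0.2695, 0.1357]
ee_rot: [-3.139, 0.008, 0.727]
wrist_force: [0.1, -0.3, 0.0]
width: 0.0008
finger_force: 0.0
```

Run:
```python
from h import *
print(get_obs()["tool_pos"],get_obs()["ee_rot"])
t=snapshot("side");s=t[200:360,100:300]
cv2.imwrite("pics/c2.png",cv2.resize(s,None,fx=3.5,fy=3.5,interpolation=cv2.INTER_CUBIC))
```

```text
[0.63619202 0.26950084 0.13573747] [-3.13864233  0.00784972  0.72729053]
```

View pics/c2.png

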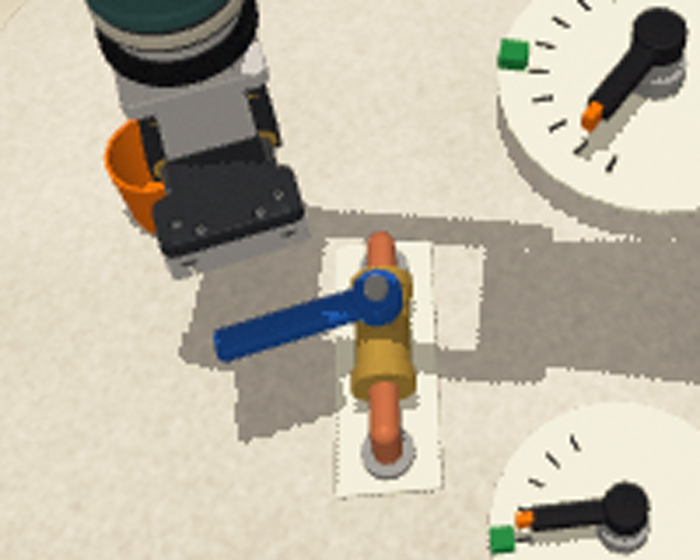

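The fingers (hidden behind the gripper body at about (230,220)) stand clear on the lever's clockwise side, and the lever's end is at (220,345). I can descend now.

Emit:
servo_tool(
  targets=[
    [0, 0, 3, 0],
    [0, 0, 5.2, 0],
    [0, 0, 5.2, 0],
    [0, 0, 5.2, 0],
  ],
)

```text
time: 3.28
tool_pos: [0.6403, 0.2721, 0.0908]
ee_rot: [3.14, -0.004, 0.729]
wrist_force: [-0.4, 0.3, 0.7]
width: 0.0005
finger_force: 0.0
```

Run:
```python
from h import *
s=[.6382,.2721,.088,.7294]
e=plan(s,[push(BA,.73,.07,o,.088) for o in(.04,.035,.03,.026,.023)]+[push(BA,a,.07,.0215,.088) for a in(.77,.83,.89)])
for k in range(3):
  a0=.89+.37*k;e=plan(e,[push(BA,a0+.37*i/8,.07,.0215,.088) for i in range(1,9)])
```

```text
[[0.0, -0.51, 0.0, -0.0], [0.0, -1.01, 0.0, -0.0], [0.0, -1.51, 0.0, -0.0], [-0.0, -1.91, 0.0, -0.0], [-0.0, -2.21, 0.0, -0.0], [0.08, -2.64, 0.0, -2.3], [0.18, -3.07, 0.0, -5.8], [0.25, -3.5, 0.0, -9.2]]
end [0.6167, 0.2999, 0.088, 0.89]
[[0.09, -0.32, 0.0, -2.7], [0.17, -0.65, 0.0, -5.3], [0.23, -0.99, 0.0, -8.0], [0.28, -1.32, 0.0, -10.6], [0.31, -1.66, 0.0, -13.3], [0.32, -2.0, 0.0, -15.9], [0.32, -2.34, 0.0, -18.6], [0.31, -2.67, 0.0, -21.2]]
end [0.5979, 0.3191, 0.088, 1.26]
[[0.09, -0.33, 0.0, -2.7], [0.17, -0.66, 0.0, -5.3], [0.23, -0.99, 0.0, -8.0], [0.27, -1.33, 0.0, -10.6], [0.3, -1.67, 0.0, -13.3], [0.32, -2.01, 0.0, -15.9], [0.32, -2.34, 0.0, -18.6], [0.3, -2.68, 0.0, -21.2]]
end [0.5733, 0.3301, 0.088, 1.63]
[[0.09, -0.33, 0.0, -2.7], [0.17, -0.66, 0.0, -5.3], [0.23, -0.99, 0.0, -8.0], [0.28, -1.33, 0.0, -10.6], [0.31, -1.66, 0.0, -13.3], [0.32, -2.0, 0.0, -15.9], [0.32, -2.34, 0.0, -18.6], [0.31, -2.68, 0.0, -21.2]]
end [0.5464, 0.3316, 0.088, 2.0]
```

Emit:
servo_tool(
  targets=[
    [0, 0, 0.8, 0],
    [0, 0, 0.8, 0],
    [0, -0.5, 0.8, 0],
    [0, -1.0, 0.8, 0],
    [0, -1.5, 0.8, 0],
    [0, -1.9, 0.8, 0],
    [0, -2.2, 0.8, 0],
    [0.08, -2.64, 0.8, -2.3],
  ],
)

```text
time: 4.28
tool_pos: [0.6219, 0.2923, 0.0795]
ee_rot: [3.141, -0.0, 0.771]
wrist_force: [2.1, 0.1, -0.0]
width: 0.0002
finger_force: 1.1
```

Run:
```python
from h import *
o=get_obs();print(o["tool_pos"],o["wrist_force"],o["ee_rot"])
```

```text
[0.62185357 0.29225029 0.07946932] [ 2.05004123  0.06387162 -0.02324525] [ 3.14116384e+00 -6.09445339e-06  7.71387189e-01]
```

Run:
```python
from h import *
e=push(BA,.77,.07,.0215,.08)
for k in range(3):
  a0=.77+.4*k;e=plan(e,[push(BA,a0+.4*i/8,.07,.0215,.08) for i in range(1,9)])
```

```text
[[0.1, -0.35, 0.0, -2.9], [0.18, -0.71, 0.0, -5.7], [0.24, -1.07, 0.0, -8.6], [0.29, -1.43, 0.0, -11.5], [0.31, -1.8, 0.0, -14.3], [0.32, -2.16, 0.0, -17.2], [0.31, -2.53, 0.0, -20.1], [0.28, -2.9, 0.0, -22.9]]
end [0.603, 0.3151, 0.08, 1.1697]
[[0.1, -0.35, 0.0, -2.9], [0.18, -0.7, 0.0, -5.7], [0.24, -1.06, 0.0, -8.6], [0.29, -1.43, 0.0, -11.5], [0.32, -1.79, 0.0, -14.3], [0.32, -2.16, 0.0, -17.2], [0.31, -2.52, 0.0, -20.1], [0.29, -2.89, 0.0, -22.9]]
end [0.5776, 0.329, 0.08, 1.5694]
[[0.1, -0.35, 0.0, -2.9], [0.18, -0.71, 0.0, -5.8], [0.24, -1.07, 0.0, -8.6], [0.28, -1.44, 0.0, -11.5], [0.31, -1.8, 0.0, -14.4], [0.32, -2.17, 0.0, -17.2], [0.31, -2.53, 0.0, -20.1], [0.28, -2.9, 0.0, -23.0]]
end [0.5486, 0.3319, 0.08, 1.9708]
```

Emit:
servo_tool(
  targets=[
    [0.1, -0.35, 0, -2.9],
    [0.18, -0.71, 0, -5.7],
    [0.24, -1.07, 0, -8.6],
    [0.29, -1.43, 0, -11.5],
    [0.31, -1.8, 0, -14.3],
    [0.32, -2.16, 0, -17.2],
    [0.31, -2.53, 0, -20.1],
    [0.28, -2.9, 0, -22.9],
  ],
)

```text
time: 5.28
tool_pos: [0.605, 0.3153, 0.0798]
ee_rot: [3.139, -0.002, 1.172]
wrist_force: [2.8, 0.7, -2.0]
width: 0.0005
finger_force: 1.3
```

Emit:
servo_tool(
  targets=[
    [0.1, -0.35, 0, -2.9],
    [0.18, -0.7, 0, -5.7],
    [0.24, -1.06, 0, -8.6],
    [0.29, -1.43, 0, -11.5],
    [0.32, -1.79, 0, -14.3],
    [0.32, -2.16, 0, -17.2],
    [0.31, -2.52, 0, -20.1],
    [0.29, -2.9, 0, -22.9],
  ],
)

```text
time: 6.28
tool_pos: [0.5793, 0.3299, 0.08]
ee_rot: [3.138, -0.002, 1.572]
wrist_force: [2.9, 1.9, -0.2]
width: 0.0005
finger_force: 1.3
```

Emit:
servo_tool(
  targets=[
    [0.1, -0.35, 0, -2.9],
    [0.18, -0.71, 0, -5.8],
    [0.24, -1.07, 0, -8.6],
    [0.28, -1.44, 0, -11.5],
    [0.31, -1.8, 0, -14.4],
    [0.32, -2.17, 0, -17.2],
    [0.31, -2.53, 0, -20.1],
    [0.28, -2.9, 0, -23.0],
  ],
)

```text
time: 7.28
tool_pos: [0.5499, 0.3333, 0.08]
ee_rot: [3.138, -0.002, 1.973]
wrist_force: [1.1, 3.3, -1.0]
width: 0.0005
finger_force: 1.3
```

Emit:
servo_tool(
  targets=[
    [0.03, -0.12, 0, -1.0],
    [0.05, -0.24, 0, -2.0],
    [0.08, -0.36, 0, -3.0],
    [0.1, -0.48, 0, -4.0],
    [0.12, -0.6, 0, -4.8],
    [0.12, -0.6, 0, -4.8],
  ],
)

```text
time: 8.02
tool_pos: [0.543, 0.3306, 0.0795]
ee_rot: [-3.141, 0.0, 2.054]
wrist_force: [1.8, 2.8, 0.8]
width: 0.0002
finger_force: 1.1
```

Emit:
servo_tool(
  targets=[
    [0, -0.1, 0, 0],
    [0, -0.2, 0, 0],
    [0, -0.2, 0, 0],
  ],
)

```text
time: 8.4
tool_pos: [0.5422, 0.3301, 0.0797]
ee_rot: [3.139, 0.0, 2.054]
wrist_force: [4.1, 4.4, -0.0]
width: 0.0005
finger_force: 2.5
```

Emit:
servo_tool(
  targets=[
    [0, -0.1, 0, 0],
    [0, -0.2, 0, 0],
    [0, -0.2, 0, 0],
  ],
)

```text
time: 8.78
tool_pos: [0.5417, 0.3299, 0.08]
ee_rot: [3.136, -0.0, 2.054]
wrist_force: [6.8, 6.5, -1.2]
width: 0.0004
finger_force: 4.2
```

Emit:
servo_tool(
  targets=[
    [0, 1.5, 0, 0],
    [0, 3.2, 0, 0],
    [0, 3.2, -5, 0],
    [0, 3.2, -10, 0],
    [0, 3.2, -14, 0],
    [0, 3.2, -14, 0],
    [0, 3.2, -14, 0],
    [0, 3.2, -14, 0],
  ],
)

```text
time: 9.78
tool_pos: [0.5669, 0.3429, 0.2162]
ee_rot: [-3.136, 0.0, 2.054]
wrist_force: [-0.3, -0.3, 0.5]
width: 0.0006
finger_force: 0.0
```

```bash
cat >> h.py <<'E'
MA=np.array([.463,.0075])
E
python3 - <<'E'
from h import *
o=get_obs();s=[*o["tool_pos"],o["ee_rot"][2]];print(s,o["wrist_force"])
e=plan(s,lin(s,push(MA,1.345,.065,-.045,.22),8))
E
```

```text
[np.float64(0.5668552543073491), np.float64(0.34286720016932914), np.float64(0.21621431844137678), np.float64(2.0537538213501767)] [-0.28852944 -0.28770385  0.49210591]
[[-2.13, -2.99, -0.05, 5.1], [-4.25, -5.99, -0.09, 10.2], [-6.38, -8.98, -0.14, 15.2], [-8.51, -11.98, -0.19, 20.3], [-10.63, -14.97, -0.24, 25.4], [-12.76, -17.97, -0.28, 30.5], [-14.89, -20.96, -0.33, 35.5], [-17.01, -23.96, -0.38, 40.6]]
end [0.4337, 0.081, 0.22, 1.3452]
```

Emit:
servo_tool(
  targets=[
    [-2.1, -3.0, 0, 5.1],
    [-4.2, -6.0, 0, 10.2],
    [-6.4, -9.0, 0, 15.2],
    [-8.5, -12.0, 0, 20.3],
    [-10.6, -15.0, 0, 25.4],
    [-12.8, -18.0, 0, 30.5],
    [-14.9, -21.0, 0, 35.5],
    [-17.0, -24.0, 0, 40.6],
  ],
)

```text
time: 10.78
tool_pos: [0.4327, 0.0805, 0.2176]
ee_rot: [-3.138, 0.002, 1.343]
wrist_force: [0.3, -1.1, -0.4]
width: 0.0005
finger_force: 0.0
```

Emit:
servo_tool(
  targets=[
    [0, 0, 0, 0],
    [0, 0, 2, 0],
    [0, 0, 5, 0],
    [0, 0, 5, 0],
  ],
)

```text
time: 11.28
tool_pos: [0.4324, 0.0821, 0.166]
ee_rot: [-3.134, 0.002, 1.347]
wrist_force: [0.5, -0.3, -0.4]
width: 0.0002
finger_force: 0.0
```

Run:
```python
from h import *
o=get_obs();print(o["tool_pos"],o["ee_rot"][2])
s=snapshot("side")[170:350,130:350];t=snapshot("top")[155:290,60:310]
a=cv2.resize(s,(560,458),interpolation=cv2.INTER_CUBIC)
cv2.imwrite("pics/c3.png",a)
cv2.imwrite("pics/c3t.png",cv2.resize(t,None,fx=3.2,fy=3.2,interpolation=cv2.INTER_CUBIC))
```

```text
[0.43239036 0.08212654 0.16601018] 1.3466745686928676
```

View pics/c3.png

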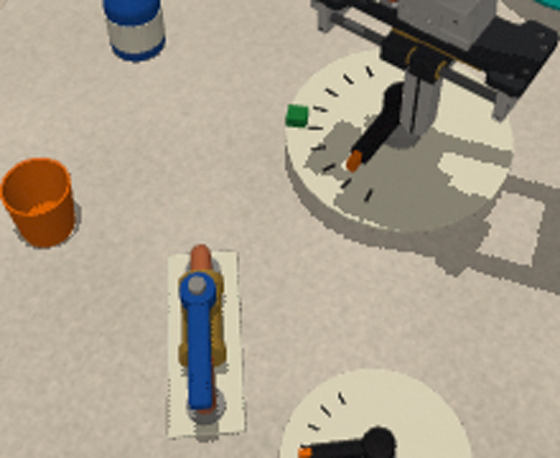

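View pics/c3t.png

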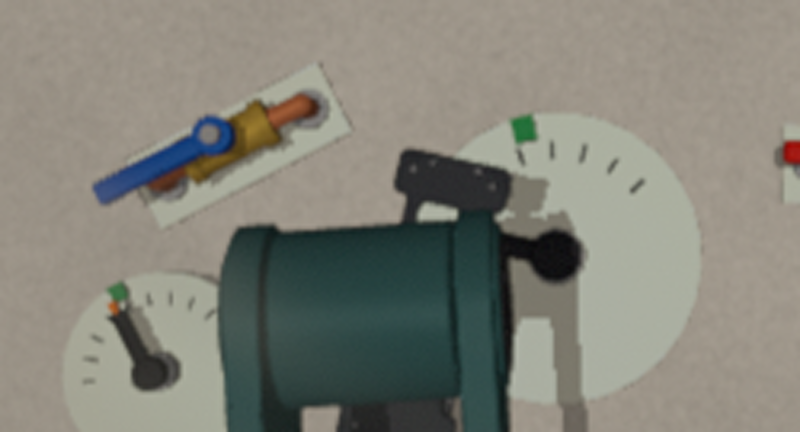

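The blue lever now lies along its pipe, from (198,285) to (200,400) in the side crop. The fingertip at (415,140) is on the pointer's anticlockwise side with a clear gap, so I'll descend.

Emit:
servo_tool(
  targets=[
    [0, 0, 4, 0],
    [0, 0, 7, 0],
    [0, 0, 8.6, 0],
    [0, 0, 8.6, 0],
    [0, 0, 8.6, 0],
  ],
)

```text
time: 12.0
tool_pos: [0.4356, 0.0817, 0.0851]
ee_rot: [3.139, -0.001, 1.345]
wrist_force: [-0.6, -0.2, 0.1]
width: 0.0003
finger_force: 0.0
```

Run:
```python
from h import *
o=get_obs();s=[*o["tool_pos"],o["ee_rot"][2]];print(np.round(s,4),o["wrist_force"])
f=lambda a,off=-.0215:push(MA,a,.065,off,s[2])
e=plan(s,[f(1.345,o) for o in(-.04,-.035,-.03,-.026,-.0225)]+[f(a) for a in(1.32,1.28,1.24)])
for k in range(2):
  a0=1.24-.42*k;e=plan(e,[f(a0-.42*i/8) for i in range(1,9)])
```

```text
[0.4356 0.0817 0.0851 1.3455] [-0.56612999 -0.19537451  0.1411325 ]
[[-0.12, 0.33, 0.0, 0.0], [-0.12, 0.83, 0.0, 0.0], [-0.12, 1.33, 0.0, 0.0], [-0.12, 1.73, 0.0, 0.0], [-0.12, 2.08, 0.0, 0.0], [-0.07, 2.34, 0.0, 1.5], [0.0, 2.61, 0.0, 3.8], [0.07, 2.87, 0.0, 6.0]]
end [0.4637, 0.076, 0.0851, 1.2407]
[[0.1, 0.35, 0.0, 3.1], [0.18, 0.7, 0.0, 6.1], [0.25, 1.05, 0.0, 9.1], [0.3, 1.41, 0.0, 12.1], [0.33, 1.77, 0.0, 15.1], [0.34, 2.12, 0.0, 18.1], [0.33, 2.48, 0.0, 21.1], [0.31, 2.84, 0.0, 24.1]]
end [0.4916, 0.0697, 0.0851, 0.8201]
[[0.1, 0.35, 0.0, 3.0], [0.19, 0.7, 0.0, 6.0], [0.25, 1.05, 0.0, 9.0], [0.3, 1.41, 0.0, 12.0], [0.33, 1.76, 0.0, 15.0], [0.34, 2.12, 0.0, 18.1], [0.33, 2.48, 0.0, 21.1], [0.31, 2.84, 0.0, 24.1]]
end [0.5145, 0.0526, 0.0851, 0.3995]
```

Emit:
servo_tool(
  targets=[
    [-0.1, 0.35, 0.2, 0],
    [-0.1, 0.8, 0.2, 0],
    [-0.1, 1.3, 0.2, 0],
    [-0.1, 1.7, 0.2, 0],
    [-0.1, 2.1, 0.2, 0],
    [-0.07, 2.34, 0.2, 1.5],
    [0, 2.6, 0.2, 3.8],
    [0.07, 2.87, 0.2, 6.0],
  ],
)

```text
time: 13.0
tool_pos: [0.4617, 0.0761, 0.0812]
ee_rot: [-3.139, 0.0, 1.239]
wrist_force: [-3.0, 0.7, 0.7]
width: 0.0004
finger_force: 1.1
```

Emit:
servo_tool(
  targets=[
    [0.1, 0.35, 0, 3.1],
    [0.18, 0.7, 0, 6.1],
    [0.25, 1.05, 0, 9.1],
    [0.3, 1.41, 0, 12.1],
    [0.33, 1.77, 0, 15.1],
    [0.34, 2.12, 0, 18.1],
    [0.33, 2.48, 0, 21.1],
    [0.31, 2.84, 0, 24.1],
  ],
)

```text
time: 14.0
tool_pos: [0.49, 0.0706, 0.0813]
ee_rot: [-3.139, -0.0, 0.818]
wrist_force: [-1.6, 3.2, 0.5]
width: 0.0001
finger_force: 1.2
```

Emit:
servo_tool(
  targets=[
    [0.1, 0.35, 0, 3.0],
    [0.19, 0.7, 0, 6.0],
    [0.25, 1.05, 0, 9.0],
    [0.3, 1.41, 0, 12.0],
    [0.33, 1.76, 0, 15.0],
    [0.34, 2.12, 0, 18.0],
    [0.34, 2.12, 0, 18.0],
  ],
)

```text
time: 14.88
tool_pos: [0.5084, 0.0583, 0.0814]
ee_rot: [-3.141, -0.001, 0.506]
wrist_force: [0.7, 2.3, 0.1]
width: 0.0004
finger_force: 0.9
```

Run:
```python
from h import *
o=get_obs();print(o["tool_pos"],o["ee_rot"][2])
s=snapshot("side")[180:270,210:340];cv2.imwrite("pics/c4.png",cv2.resize(s,None,fx=6,fy=6,interpolation=cv2.INTER_CUBIC))
cv2.imwrite("pics/t4.png",cv2.resize(snapshot("top")[160:270,170:290],None,fx=5,fy=5,interpolation=cv2.INTER_CUBIC))
```

```text
[0.5084099  0.05828689 0.08144094] 0.5060361829926792
```

View pics/c4.png

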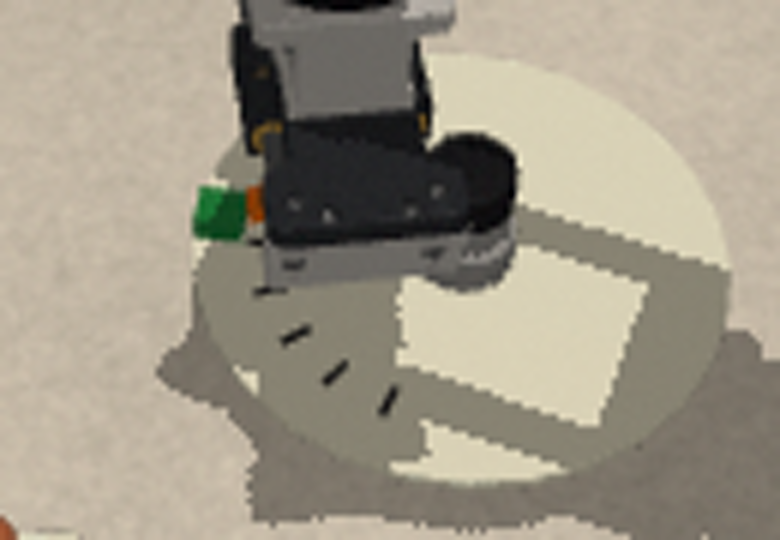

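Run:
```python
from h import *
S=lambda x,y,z:at("side",210+(x-2.5)/6,180+(y-2.5)/6,z)
h=S(473,176,.096);t=S(252,205,.088);g=S(212,207,.052)
m0=np.array([.4593,.0093])
print(h,t,g)
for q in(t,g):
  for o in (h[:2],m0): w=q[:2]-o;print(np.linalg.norm(w),np.arctan2(w[1],w[0]))
o=get_obs();p=np.array(o["tool_pos"][:2])-MA;a=np.arctan2(p[1],p[0]);print(np.linalg.norm(p),a-np.arcsin(.0215/np.linalg.norm(p)))
```

```text
[0.4603 0.0128 0.096 ] [0.538  0.0541 0.088 ] [0.5632 0.0346 0.052 ]
0.08799420435460513 0.4885534900210451
0.09055788204237115 0.5175025052622472
0.10518388659866115 0.20876930022229484
0.10693596214557574 0.2388549020710439
0.06791061957039335 0.5195467952332502
```

Run:
```python
from h import *
s=push(MA,.505,.065,-.0215,.08)
e=plan(s,[push(MA,.505-.2*i/5,.065,-.0215,.08) for i in range(1,6)])
```

```text
[[0.08, 0.26, 0.0, 2.3], [0.15, 0.53, 0.0, 4.6], [0.21, 0.79, 0.0, 6.9], [0.26, 1.06, 0.0, 9.2], [0.3, 1.33, 0.0, 11.5]]
end [0.5185, 0.0476, 0.08, 0.3043]
```

Emit:
servo_tool(
  targets=[
    [0.08, 0.26, 0, 2.3],
    [0.15, 0.53, 0, 4.6],
    [0.21, 0.79, 0, 6.9],
    [0.26, 1.06, 0, 9.2],
    [0.3, 1.33, 0, 11.5],
    [0.3, 1.33, 0, 11.5],
  ],
)

```text
time: 15.72
tool_pos: [0.5174, 0.047, 0.0815]
ee_rot: [3.141, 0.0, 0.304]
wrist_force: [1.2, 2.0, -0.5]
width: 0.0004
finger_force: 0.9
```

Emit:
servo_tool(
  targets=[
    [0, -1.5, 0, 0],
    [0, -5, 0, 0],
    [0, -10, 0, 0],
    [0, -15, 0, 0],
    [0, -15, 0, 0],
  ],
)

```text
time: 16.35
tool_pos: [0.4703, 0.193, 0.0813]
ee_rot: [3.141, 0.001, 0.311]
wrist_force: [-0.4, -1.5, 1.3]
width: 0.0002
finger_force: 0.0
```

Run:
```python
from h import *
o=get_obs();print(o["tool_pos"],o["ee_rot"][2])
cv2.imwrite("pics/t5.png",cv2.resize(snapshot("top")[180:260,190:290],None,fx=7,fy=7,interpolation=cv2.INTER_CUBIC))
```

```text
[0.47034948 0.19300393 0.08131747] 0.3105247253877752
```

View pics/t5.png

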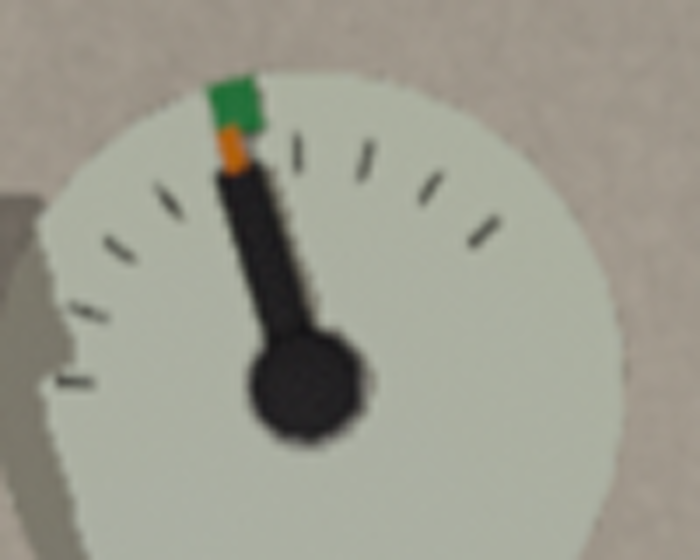

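Run:
```python
from h import *
P=lambda x,y,z:at("top",190+(x-3)/7,180+(y-3)/7,z)
ang=lambda a,b:(np.arctan2(*(b-a)[1::-1]),np.linalg.norm((b-a)[:2]))
h=P(308,386,.096);print("tip",ang(h,P(233,150,.092)),ang(P(288.5,320,.092),P(243.5,180,.092)),ang(h,P(230,130,.092)))
im=cv2.imread("pics/top0.png").astype(int);b,g,r=im[...,0],im[...,1],im[...,2]
k=(g>r*1.6)&(g>b*1.4);k[:,:200]=0;k[:,255:]=0;k[:180]=0;k[220:]=0
# undistorted unpushed picture: tab centroid, and white dial fit
y,x=np.nonzero(k);print(len(x),x.mean(),y.mean());T=at("top",x.mean(),y.mean(),.052)
print("tab",T,ang(h,T),ang(P(308,386,.096)*0+np.array([.464,.0066,0]),T))
d=((im.min(2)>135)).astype(np.uint8);d[:,:180]=0;d[:,285:]=0
c=max(cv2.findContours(d,0,2)[0],key=cv2.contourArea);(u,v),ax,_=cv2.fitEllipse(cv2.convexHull(c));print(u,v,ax,cv2.contourArea(c))
D=at("top",u,v,.04);print(D,ang(D,T))
q=cv2.boxPoints(cv2.minAreaRect(np.c_[x,y].astype(np.float32)));Q=[at("top",*i,.052) for i in q];print([ang(Q[i],Q[(i+1)%4]) for i in range(4)])
```

```text
tip (np.float64(0.30238343575224075), np.float64(0.08327838855309343)) (np.float64(0.3044556742362323), np.float64(0.04937053777304844)) (np.float64(0.2904997552124238), np.float64(0.09007402511268166))
44 223.3181818181818 194.9090909090909
tab [0.5626 0.031  0.052 ] (np.float64(0.25289406509559764), np.float64(0.10111626970967628)) (np.float64(0.24259089307071013), np.float64(0.1015742093250053))
233.35122680664062 235.2699737548828 (90.53032684326172, 91.23208618164062) 6252.5
[0.4639 0.0072 0.04  ] (np.float64(0.23661765394849257), np.float64(0.10152896138540964))
[(np.float64(-1.5843090178082233), np.float64(0.014801351289662715)), (np.float64(3.1357787656079514), np.float64(0.017200290695217908)), (np.float64(1.5639937106400885), np.float64(0.014700340132119393)), (np.float64(0.0), np.float64(0.017299999999999982))]
```

Pointer is at about 0.302 rad and the tab at about 0.243 rad, so it needs 0.06 rad (some 4 mm) more.

Run:
```python
from h import *
s=push(MA,.305,.065,-.0215,.08);a=push(MA,.305,.065,-.1715,.08)
e=plan(a,[push(MA,x,.065,-.0215,.08) for x in (.305,.285,.265,.245)])
```

```text
[[0.0, 15.0, 0.0, -0.0], [0.04, 15.13, 0.0, 1.1], [0.08, 15.26, 0.0, 2.3], [0.12, 15.39, 0.0, 3.4]]
end [0.5209, 0.0442, 0.08, 0.2457]
```

Emit:
servo_tool(
  targets=[
    [0, 5, 0, 0],
    [0, 9.5, 0, 0],
    [0, 12.5, 0, 0],
    [0, 13.5, 0, 0],
    [0, 14.3, 0, 0],
    [0, 14.3, 0, 0],
  ],
)

```text
time: 17.15
tool_pos: [0.5151, 0.0542, 0.0814]
ee_rot: [-3.142, 0.0, 0.305]
wrist_force: [0.2, 1.3, -0.0]
width: 0.0006
finger_force: 0.0
```

Emit:
servo_tool(
  targets=[
    [0, 0.4, 0, 0],
    [0, 0.7, 0, 0],
    [0.02, 0.77, 0, 0.6],
    [0.04, 0.83, 0, 1.1],
    [0.06, 0.9, 0, 1.7],
    [0.08, 0.96, 0, 2.3],
    [0.12, 1.09, 0, 3.4],
    [0.12, 1.09, 0, 3.4],
  ],
)

```text
time: 18.15
tool_pos: [0.5196, 0.0441, 0.0815]
ee_rot: [-3.142, 0.0, 0.245]
wrist_force: [-0.2, 1.7, 0.8]
width: 0.0003
finger_force: 1.0
```

Emit:
servo_tool(
  targets=[
    [0, -1.5, 0, 0],
    [0, -5, 0, 0],
    [0, -10, 0, 0],
    [0, -15, 0, 0],
    [0, -15, 0, 0],
  ],
)

```text
time: 18.77
tool_pos: [0.482, 0.1926, 0.0815]
ee_rot: [3.142, -0.0, 0.251]
wrist_force: [1.3, 0.4, 0.2]
width: 0.0004
finger_force: 0.0
```

Run:
```python
from h import *
cv2.imwrite("pics/t6.png",cv2.resize(snapshot("top")[180:260,190:290],None,fx=7,fy=7,interpolation=cv2.INTER_CUBIC))
```

```text
(no output)
```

View pics/t6.png

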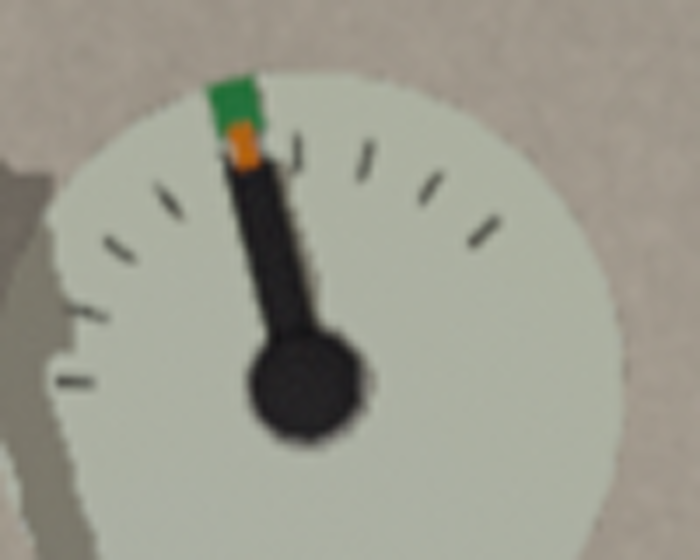

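The tip at (243,147) now lines up with the tab's centre line at (238,105), pointing at about 0.25 rad against about 0.245 for the tab. The gripper is clear of everything, so I'm handing in.

```bash
python3 -c "
from bench import *
print(close_job())"
```

```text
the job is handed in; nothing more can be done
None
```

The job is handed in: the blue lever was pushed fully open against its stop, then the large white dial's pointer was set at its green tab to within about 0.015 rad by the last picture, and the arm was clear of everything else throughout.

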